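# Slide the cover shut over the bobbin well

### The job

Close the bobbin well of the sewing board: take the dark wooden cover by its red grip and slide it back along the board, under the thread rack, until it drops into the recess around the well and lies flush. Keep it on the board all the way instead of lifting it, and do not knock the rack, upset the spools on it, or shift the grey tin; finish with the gripper let go and clear.

Things in the scene. Friction and masses are not known exactly. Their poses are not given: they have to be found in the camera images.
- board: fixed pale wooden board, 340 (x) x 280 (y) x 30 mm high, standing on the worktop. Origin: centre of its underside. +x points away from the robot (yaw within about 0.2 rad), towards the recess. Its front half (x from -170 to +27 mm) is a plain level top at 30 mm.
- recess (a point): centre of the recess floor (90 mm in +x from the board's origin, 23 mm above its underside); axes as the board's. A rectangular pocket in the board's top, 126 (x) x 106 (y) mm, 7 mm deep. Its floor is a 15 mm ledge round an open well (96 x 76 mm, 18 mm deeper) holding bobbins, which stay below the ledge.
- cover: loose dark wooden plate, 120 (x) x 100 (y) x 7 mm, 0.2 to 0.35 kg. Origin: centre of its underside. On top stands a red upright grip, 60 long (x) x 20 wide (y) mm, from 7 to 41 mm above the underside; pinch it across the 20 mm, at any tilt along its length. Starts flat on the board's front half, within 0.2 rad of the board's x. Fits the recess with 3 mm spare a side, flush, either way round.
- rack: pale wooden thread rack fixed over the recess, open in front. Origin: 110 mm in +x from the board's, at the board's top. Shelf 120 (x, -60 to +60) x 280 (y) x 12 mm, underside 240 mm above the board; side panels 12 mm thick at y = -134 and +134, x -30 to +60 mm. A hand working at the recess must lean back towards the robot by 25 to 40 degrees, fingers pointing forward and down.
- shelf_edge (a point): middle of the lower front edge of the rack's shelf (50 mm in +x from the board's origin, 270 mm above its underside)
- spool_green: spool of green thread, 36 mm across, 50 mm high, standing loose on the rack's shelf. Origin: centre of its underside
- spool_cream: spool of cream thread, 36 mm across, 50 mm high, standing loose on the rack's shelf. Origin: centre of its underside
- spool_blue: spool of blue thread with black ends, 48 mm across, 62 mm high, standing loose on the rack's shelf. Origin: centre of its underside
- grey_tin: empty grey tin, 70 mm across, 90 mm high, standing loose on the worktop to the right of the board. Origin: centre of its underside
There are look-alikes about, which are no part of the job. Leave any blue, orange or turquoise look-alike of the cover alone.

How it is judged:
At the end, for the whole second after the job is handed in: The cover lies level (within 0.03 rad), at rest and released in the recess: its underside within 2 mm of the recess floor, its centre within 6 mm of the recess centre and its length within 0.08 rad of the board's x axis (horizontal distance between cover and recess below 0.006 m and z of cover in the frame of recess between -0.002 and 0.002 m and angle between the x axis of cover and the x axis of recess, either way round below 0.08 rad and angle between cover's own z axis and vertical below 0.03 rad and linear speed of cover below 0.01 m/s and contact force between the fingers and cover below 0.05 N); the robot touches nothing.
It fails at once if the cover is lifted off the board (its underside more than 12 mm above the board's top) (z of cover in the frame of recess above 0.019 m).
It fails at once if the gripper or arm knocks the rack (over 15 N) (contact force between any of the arm, the fingers and rack above 15 N).
It fails at once if a spool or the grey tin is shifted by more than 20 mm (distance of any of spool_green, spool_cream, spool_blue, grey_tin from where it was at the start of the episode above 0.02 m).
It also fails if it takes over 35 s, if anything falls off the work surface, if the arm or the gripper's body presses on something with over 40 N, if the wrist force passes 120 N, or if a joint passes its speed limit or range.

### The arm

A 6-joint arm with a two-finger parallel gripper is mounted at the origin on a cart in front of the work surface, level with it; the furniture and walls round the work are solid. World frame = base frame: x ahead of the robot, y to its left, z up, the work surface at z = 0. Lengths are in m, angles in rad, forces in N, time in s.
With the tool pointing down it reaches from about 0.3 to 0.75 m from the base axis. Payload 8.5 kg.
Tool frame: the origin (TCP) lies at the very end of the fingers, on their centre line; the grasp point (between the pads) lies 19 mm behind it; z points along the fingers, y is the line along which they close (so a half turn about z gives the same grasp; the last joint's range is limited). The gripper opens to 85 mm and grips with 20 to 120 N. Pads are 22 mm wide; open, the fingers measure 114 mm over their backs; the gripper's body (76 mm by 85 mm) begins 54 mm behind the grasp point. The pads swing forward as they close: fully open they stand 13 mm farther back than shut.
Start: joints at [-1.4, 0.381, 1.297, -0, 1.464, -0.215], TCP at [0.207, -0.51, 0.231] pointing down, gripper open.
Joint ranges: [-3.11, 3.11], [-0.89, 2.33], [0.22, 2.48], [-1.42, 4.56], [0.17, 2.85], [-2.88, 2.88]. Speed limits (rad/s): [2.39, 2.39, 3.14, 3.14, 3.14, 3.14].

### API

Orientations are given as [roll, pitch, yaw] about the fixed x, y, z axes, in that order (R = Rz(yaw) Ry(pitch) Rx(roll)).
In Python, from workcell import state, capture, calibration, sign_off gives the robot as it stands. The module is installed in compiled form; this text tells all that it offers.
- The arm moves only by the shell command python3 -m creep 'ROWS' [FORCE]. ROWS is a JSON object of lists of equal length, an entry for each row: "travel": the shift along the world's x, y, z in mm, a list of three; "rotation": the turn, a rotation vector about the world's x, y, z in degrees, a list of three; "grip": the finger opening in mm, from 0 to 85.4. A call has 1 to 8 rows; each row is the pose to reach, as a shift and turn from the pose commanded when the call began; what a row does not reach only later rows make up. A row lasts 1/8 s, in which the tool goes at most 62.5 mm and 10.7 degrees, less where a joint would pass 70% of its speed; a pose out of reach is approached as far as the arm can. A call with a gripper value outside its range is refused whole. The fingers move at their own pace and stop on an object; FORCE is the grip in N (left out, the last holds). Time passes only in rows, so rows that repeat a pose let the fingers close. It gives the time, the measured TCP pose, the force, the opening and the grip force at its end, in the units of the state.
- state(): the state, without advancing time (a new reading comes with each control period).
- capture(name): name is "scene" or "top"; returns the picture (384x512x3 uint8, red, green, blue); there is no depth.
- calibration(name): a dict with "fx", "fy", "cx", "cy" (pixels), "rvec" (rotation vector, rad) and "tvec" (3), from world to camera coordinates, as OpenCV has them. Camera axes: x right, y down, z forward; pixel columns grow to the right and rows downward; lengths in m; the calibration is good to about 2 mm. A picture is of the moment at which its call begins. calibration takes no time and is no camera call.
- sign_off(): hands the job in; it is judged then, once.
The state is a dict: "time": time; "joints": joint angles; "joint_vel": joint speeds; "tau": joint torques, N m; "eef_pos": TCP position; "eef_rot": TCP orientation; "force": force on the tool from outside, world axes, zero at the start; "ft_torque": the same for the moment, N m; "gripper_width": finger opening in m; "grasp_force": force on a finger pad.
Only numpy, scipy, OpenCV 4.12 (cv2) and the standard library are available. Lean on these libraries where they do the work, as an engineer would, in place of code of your own. Each camera call takes 0.05 s, during which the arm holds its last target. There are 200 camera calls.

## Working session

There is one attempt and no reset: what is moved stays moved. The work goes in short steps, Python scripts to look and compute and a shell command to move; the robot and the scene stay as the last step left them, time stands still between calls to the robot, and variables do not carry over. Pictures are saved under pics/ and viewed, at most 10 in all, crops included, and the job is handed in when it is done.

```bash
mkdir -p pics; python3 - <<'E'
from workcell import *
import cv2
for n in("scene","top"):
    cv2.imwrite(f"pics/{n}0.png",capture(n)[:,:,::-1]); print(n,calibration(n))
s=state();print(s['time'],s['eef_pos'],s['eef_rot'])
E
```

```text
scene {'fx': 369.5340093329775, 'fy': 369.5340093329775, 'cx': 258.3743061771648, 'cy': 192.38598954636785, 'rvec': array([ 0.63688148, -2.474694  ,  1.38393931]), 'tvec': array([0.48061637, 0.33206954, 0.94008205])}
top {'fx': 417.9506474964795, 'fy': 417.9506474964795, 'cx': 253.71251952738257, 'cy': 185.5348085396739, 'rvec': array([ 2.07054822, -2.15527326,  0.21979206]), 'tvec': array([-0.00782687,  0.62389952,  1.28272049])}
0.1 [ 0.20693523 -0.50930616  0.23079217] [-3.14033799e+00 -2.72202303e-04  3.85823328e-01]
```

View pics/scene0.png

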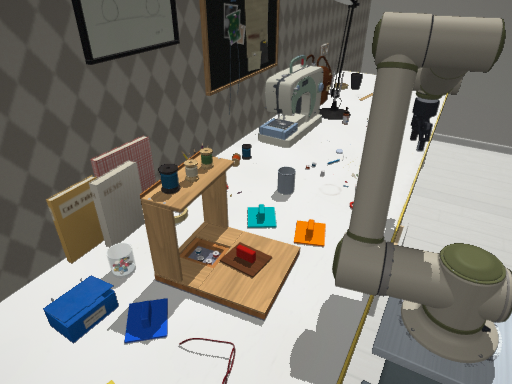

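View pics/top0.png

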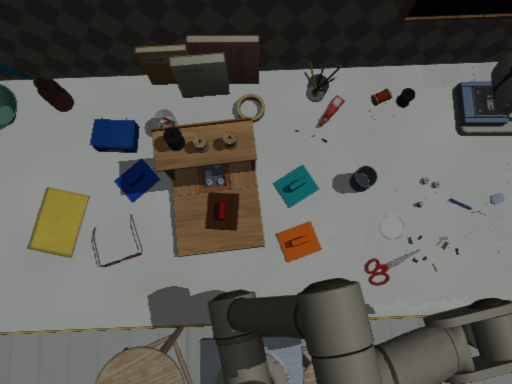

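Scene view: the board is at about (225,270) and the rack is at its back with three spools, at (169,178), (191,170) and (206,157). The grey tin is at (286,180). In the top view there are four possible covers: dark wood with a red grip (222,211), blue (137,180), turquoise (296,186) and orange (299,241). Only the one at (222,211) is dark wood with a red grip, and it lies on the board, so it fits the description. I'll confirm it in a crop.

```bash
cat > h.py <<'E'
import numpy as np, cv2
from workcell import *
def cam(n):
    c=calibration(n); K=np.array([[c['fx'],0,c['cx']],[0,c['fy'],c['cy']],[0,0,1]]); return K,cv2.Rodrigues(c['rvec'])[0],np.array(c['tvec'])
def ray(n,uv,z):
    K,R,t=cam(n); uv=np.atleast_2d(uv).astype(float)
    d=(np.c_[uv,np.ones(len(uv))]@np.linalg.inv(K).T)@R; o=-R.T@t
    return o+d*((z-o[2])/d[:,2])[:,None]
def proj(n,P):
    K,R,t=cam(n); p=(np.atleast_2d(P)@R.T+t)@K.T; return p[:,:2]/p[:,2:]
E
python3 - <<'E'
from h import *
t=cv2.imread('pics/top0.png'); s=cv2.imread('pics/scene0.png')
a=cv2.resize(t[115:265,140:280],None,fx=4,fy=4,interpolation=cv2.INTER_CUBIC)
cv2.imwrite('pics/c_top.png',a)
for n,i in(('top',t),('scene',s)):
    hsv=cv2.cvtColor(i,cv2.COLOR_BGR2HSV); print(n)
    m=((hsv[...,0]<6)|(hsv[...,0]>174))&(hsv[...,1]>190)&(hsv[...,2]>70)
    c,l,st,ce=cv2.connectedComponentsWithStats(m.astype('uint8'))
    for k in range(1,c):
        if st[k,4]>20: print(st[k],ce[k])
for p in[(222,211),(215,220),(185,225),(255,225)]: print(p,cv2.cvtColor(t,cv2.COLOR_BGR2HSV)[p[1],p[0]])
E
```

```text
top
[324 111  11   8  23] [327.95652174 115.30434783]
[219 201   6  17  87] [221.64367816 209.05747126]
[369 263  19  17  75] [379.88       269.86666667]
scene
[236 245  20  18 246] [245.69105691 253.46341463]
(222, 211) [  1 227  91]
(215, 220) [ 11 186  26]
(185, 225) [ 16 128  98]
(255, 225) [ 16 129 105]
```

View pics/c_top.png

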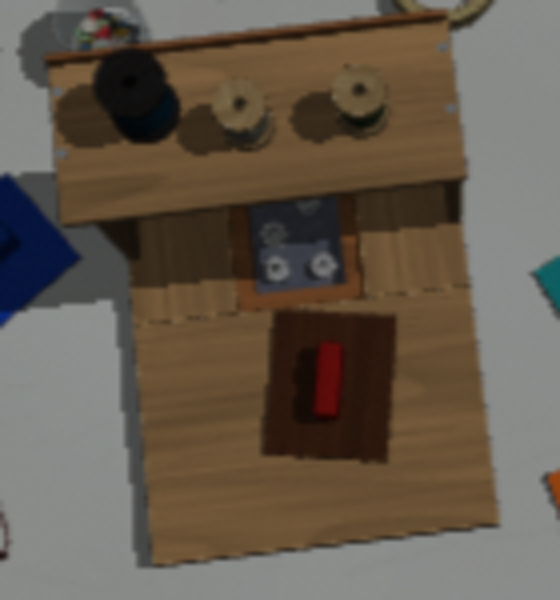

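The crop confirms it: dark cover with a red grip, on the board's front half and in front of the well. Next I'll measure the board, recess and cover.

```bash
python3 - <<'E'
from h import *
t=cv2.imread('pics/top0.png')
f=lambda P:(np.array(P)+0.5)/4-0.5+np.array([140,115])
np.set_printoptions(precision=4,suppress=True)
B=ray('top',f([(153,563),(497,522)]),.03)[:,:2]
print('board front L,R',B,np.linalg.norm(B[0]-B[1]))
S=ray('top',f([(62,224),(466,179),(48,60),(450,15)]),.282)[:,:2]; print('shelf top fL fR bL bR',S,np.linalg.norm(S[0]-S[1]),np.linalg.norm(S[0]-S[2]))
ed=B[0]-B[1]; print('yaw front',np.arctan2(-ed[0],ed[1])); es=S[0]-S[1]; print('yaw shelf',np.arctan2(-es[0],es[1]))
Rf=ray('top',f([(240,308),(360,297)]),.03)[:,:2]; print('recess front',Rf,np.linalg.norm(Rf[0]-Rf[1]))
hsv=cv2.cvtColor(t,cv2.COLOR_BGR2HSV)
roi=np.zeros(t.shape[:2],'uint8'); roi[191:232,203:242]=1
m=((hsv[...,2]<62)|((hsv[...,0]<6)&(hsv[...,1]>190)))&(roi>0)
c=max(cv2.findContours(m.astype('uint8'),0,2)[0],key=cv2.contourArea)
def rect(P):
    P=np.array(P,np.float32); return cv2.minAreaRect(P)
w=ray('top',c[:,0],.037)[:,:2]; print('cover mask',rect(w*1000))
C=ray('top',f([(276,311),(396,317),(387,461),(262,453)]),.037)[:,:2]; print('cover corners',C,C.mean(0),[np.linalg.norm(C[i]-C[i-1]) for i in range(4)])
dx=C[0]+C[1]-C[2]-C[3]; print('cover yaw',np.arctan2(dx[1],dx[0]))
yaw=np.arctan2(-ed[0],ed[1])
for y in(yaw,np.arctan2(-es[0],es[1])):
    ux=np.array([np.cos(y),np.sin(y)]); o1=B.mean(0)+.17*ux; o2=S.mean(0)-.110*ux; o3=Rf.mean(0)-.027*ux
    print(y,'board origin',o1,o2,o3)
# grip, both views
K1,R1,t1=cam('top');K2,R2,t2=cam('scene')
for z in(.06,.071,.078): print('grip top',z,ray('top',[(221.6,209.1)],z)[0],'scene',ray('scene',[(245.7,253.5)],z)[0])
s=cv2.imread('pics/scene0.png'); cv2.imwrite('pics/c_scene.png',cv2.resize(s[150:320,130:310],None,fx=3.5,fy=3.5,interpolation=cv2.INTER_CUBIC))
E
```

```text
board front L,R [[ 0.4121  0.2184]
 [ 0.4336 -0.0578]] 0.277064476302231
shelf top fL fR bL bR [[ 0.6297  0.234 ]
 [ 0.6502 -0.0411]
 [ 0.7472  0.2447]
 [ 0.7688 -0.0348]] 0.27593653497246445 0.11797020482455293
yaw front 0.07765593838571859
yaw shelf 0.07418979659314716
recess front [[0.617  0.1461]
 [0.6223 0.0469]] 0.09930590635304205
cover mask ((548.6468505859375, 73.52163696289062), (100.9755859375, 119.98651123046875), 83.64437103271484)
cover corners [[0.6119 0.1157]
 [0.6029 0.0175]
 [0.4854 0.0286]
 [0.4958 0.1291]] [0.549  0.0727] [np.float64(0.11683156224836322), np.float64(0.09859378150561722), np.float64(0.11809070359281629), np.float64(0.10101064717893002)]
cover yaw -0.10405445385975472
0.07765593838571859 board origin [0.5923 0.0935] [0.5893 0.0922] [0.5927 0.0944]
0.07418979659314716 board origin [0.5924 0.0929] [0.5893 0.0925] [0.5927 0.0945]
grip top 0.06 [0.5513 0.0728 0.06  ] scene [0.5465 0.0795 0.06  ]
grip top 0.071 [0.5496 0.072  0.071 ] scene [0.54   0.0903 0.071 ]
grip top 0.078 [0.5485 0.0715 0.078 ] scene [0.5359 0.0972 0.078 ]
```

View pics/c_scene.png

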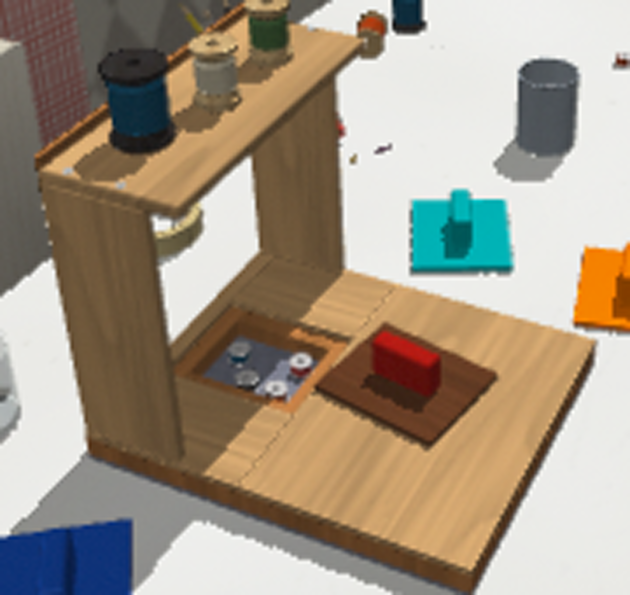

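The scene crop shows the open well, the cover in front of it and three spools on the shelf. The measured sizes match those given: cover 101x120 mm, board 277 mm wide, shelf 276x118 mm. Next I'll work out the approach.

```bash
cat >> h.py <<'E'
from scipy.spatial.transform import Rotation as Ro
def delta(center,yaw,zt,lean=32):
    # shift (mm) and rotvec (deg) that bring the grasp line onto 'center' with given yaw; TCP height zt
    s=state(); l=np.radians(lean)
    R1=Ro.from_euler('xyz',[np.pi,-l,yaw]); R0=Ro.from_euler('xyz',s['eef_rot'])
    tz=R1.apply([0,0,1]); tcp=np.r_[np.array(center)+.019*tz[:2],zt]
    return (tcp-s['eef_pos'])*1000,np.degrees((R1*R0.inv()).as_rotvec()),tz
E
python3 - <<'E'
from h import *
np.set_printoptions(precision=2,suppress=True)
print(delta((.549,.0727),-.107,.20)); print(delta((.549,.0727),-.107,.048))
print('tin',ray('top',[(363,180)],.09))
E
```

```text
(array([352.08, 580.93, -30.79]), array([  4.42, -32.  , -27.51]), array([ 0.53, -0.06, -0.85]))
(array([ 352.08,  580.93, -182.79]), array([  4.42, -32.  , -27.51]), array([ 0.53, -0.06, -0.85]))
tin [[ 0.62 -0.38  0.09]]
```

```bash
python3 -m creep '{"travel":[[30,50,0],[60,100,0],[90,150,0],[120,200,0],[150,250,0],[180,300,0],[210,350,0],[240,400,0]],"rotation":[[0,-3,-2],[1,-6,-5],[1,-9,-8],[2,-12,-10],[2,-15,-13],[3,-18,-15],[3,-21,-18],[3,-21,-18]],"grip":[60,60,60,60,60,60,60,60]}' 40
python3 - <<'E'
from h import *
np.set_printoptions(precision=2,suppress=True)
print(delta((.549,.0727),-.107,.13)); print(state()['joints'])
E
```

```text
time: 1.1
eef_pos: [0.447, -0.1078, 0.2312]
eef_rot: [3.109, -0.368, 0.072]
force: [1.1, -1.9, 0.5]
gripper_width: 0.06
grasp_force: 0.0
(array([ 111.98,  179.42, -101.22]), array([  1.48, -10.96,  -9.41]), array([ 0.53, -0.06, -0.85]))
[-0.61  0.08  1.77  0.24  1.    0.79]
```

```bash
python3 -m creep '{"travel":[[28,45,-25],[56,90,-50],[84,135,-75],[112,179,-101],[112,179,-101],[112,179,-101]],"rotation":[[0,-3,-2],[1,-6,-5],[1,-9,-8],[1.5,-11,-9.4],[1.5,-11,-9.4],[1.5,-11,-9.4]],"grip":[50,50,50,50,50,50]}'
python3 - <<'E'
from h import *
np.set_printoptions(precision=2,suppress=True)
print(delta((.549,.0727),-.107,.048)); print(state()['joints'])
for n in('scene','top'):
    i=capture(n)[:,:,::-1]; cv2.imwrite(f'pics/{n}1.png',i)
a=cv2.imread('pics/scene1.png')[150:320,130:310]
cv2.imwrite('pics/c_s1.png',cv2.resize(a,None,fx=3.5,fy=3.5,interpolation=cv2.INTER_CUBIC))
E
```

```text
time: 1.85
eef_pos: [0.5588, 0.0692, 0.1303]
eef_rot: [3.141, -0.558, -0.104]
force: [0.5, -0.7, -0.3]
gripper_width: 0.0497
grasp_force: 0.0
(array([  0.23,   2.38, -82.35]), array([ 0.03, -0.03, -0.14]), array([ 0.53, -0.06, -0.85]))
[-0.08  0.35  1.83 -0.03  0.4   1.62]
```

View pics/c_s1.png

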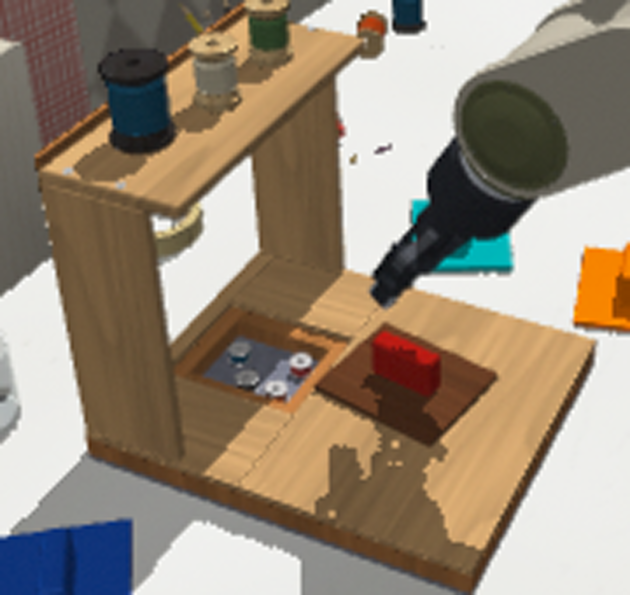

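The picture shows the open fingers at (385,290) in the crop, above and in line with the grip at (405,362). The rack is clear. Next I'll descend in two steps and then close.

```bash
python3 -m creep '{"travel":[[0,2,-25],[0,2,-50],[0,2,-68],[0,2,-78],[0,2,-82],[0,2,-82],[0,2,-82]],"rotation":[[0,0,0],[0,0,0],[0,0,0],[0,0,0],[0,0,0],[0,0,0],[0,0,0]],"grip":[50,50,50,50,50,50,50]}'
python3 -m creep '{"travel":[[0,0,0],[0,0,0],[0,0,0],[0,0,0],[0,0,0],[0,0,0]],"rotation":[[0,0,0],[0,0,0],[0,0,0],[0,0,0],[0,0,0],[0,0,0]],"grip":[35,25,15,10,10,10]}' 40
```

```text
time: 2.82
eef_pos: [0.5605, 0.0718, 0.0513]
eef_rot: [3.141, -0.556, -0.105]
force: [0.1, -0.1, 0.4]
gripper_width: 0.0501
grasp_force: 0.0
time: 3.58
eef_pos: [0.5602, 0.0719, 0.0509]
eef_rot: [3.141, -0.556, -0.105]
force: [-2.1, -0.1, 5.7]
gripper_width: 0.0191
grasp_force: 40.0
```

The grip is held: width is 19 mm and pad force 40 N. Next I'll slide part way and turn to the board's yaw.

```bash
python3 - <<'E'
from h import *
np.set_printoptions(precision=2,suppress=True)
print(delta((.6814,.1001),.076,state()['eef_pos'][2]))
E
python3 -m creep '{"travel":[[10,4,0],[22,8,0],[35,12,0],[48,17,0],[60,21,0],[70,24,0],[80,25,0],[80,25,0]],"rotation":[[0,0,1],[0,0,3],[0,0,5],[0,0,7],[0,0,9],[0,0,10],[0,0,10.5],[0,0,10.5]],"grip":[10,10,10,10,10,10,10,10]}'
python3 - <<'E'
from h import *
np.set_printoptions(precision=2,suppress=True)
print(delta((.6814,.1001),.076,state()['eef_pos'][2]))
for n in('scene','top'):
    i=capture(n)[:,:,::-1]; cv2.imwrite(f'pics/{n}2.png',i)
a=cv2.resize(cv2.imread('pics/scene2.png')[190:300,160:270],None,fx=5,fy=5,interpolation=cv2.INTER_CUBIC)
cv2.imwrite('pics/c_2.png',a)
E
```

```text
(array([131.19,  28.95,   0.  ]), array([ 0.04, -0.16, 10.39]), array([ 0.53,  0.04, -0.85]))
time: 4.58
eef_pos: [0.641, 0.0968, 0.0509]
eef_rot: [3.141, -0.557, 0.078]
force: [2.3, 0.8, 2.1]
gripper_width: 0.019
grasp_force: 39.4
(array([50.48,  4.07,  0.  ]), array([ 0.06, -0.1 , -0.09]), array([ 0.53,  0.04, -0.85]))
```

View pics/c_2.png

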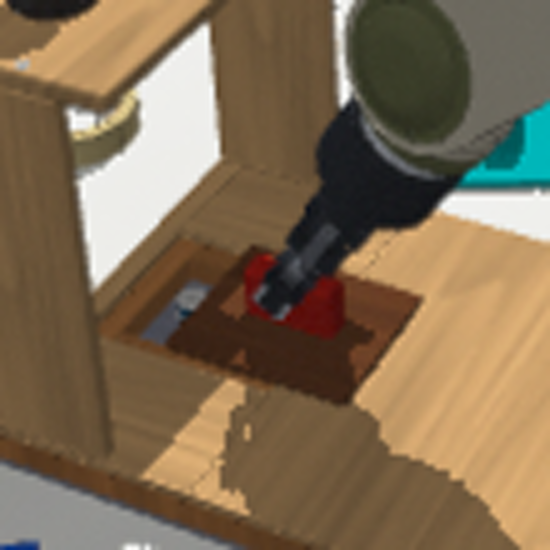

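The cover is squared up with the recess and its leading edge is over the well, at about (168,347)-(253,246) in the crop. I'll check the cover and recess corners by rays before the last stretch.

```bash
python3 - <<'E'
from h import *
np.set_printoptions(precision=4,suppress=True)
g=lambda P,k,o:(np.array(P)+.5)/k-.5+np.array(o)
C=ray('scene',g([(168,347),(253,246),(422,297),(345,403)],5,(160,190)),.037)[:,:2]
print('cover scene',C,C.mean(0),'exp 100,120',[np.linalg.norm(C[i]-C[i-1]) for i in range(4)])
e=C[0]+C[1]-C[2]-C[3];print(np.arctan2(e[1],e[0]))
C0=ray('scene',g([(315,386),(385,325),(496,377),(431,444)],3.5,(130,150)),.037)[:,:2]; print('cover0 scene',C0.mean(0),[np.linalg.norm(C0[i]-C0[i-1]) for i in range(4)])
def boardpts(o,y,P): c,s=np.cos(y),np.sin(y); return np.c_[np.array(P)@np.array([[c,s],[-s,c]])+o,np.full(len(P),.03)]
P=[(.153,.053),(.153,-.053),(.027,-.053),(.027,.053),(-.17,.14),(-.17,-.14)]
u=proj('scene',boardpts((.5917,.0933),.076,P)); print('pred board pts in c_scene crop',(u-[130,150]+.5)*3.5-.5)
u=proj('top',boardpts((.5917,.0933),.076,P)); print('pred in c_top crop',(u-[140,115]+.5)*4-.5)
s=state(); tz=Ro.from_euler('xyz',s['eef_rot']).apply([0,0,1]); print('cover by kinematics',(s['eef_pos']-.019*tz)[:2])
t=cv2.imread('pics/top2.png'); cv2.imwrite('pics/c_t2.png',cv2.resize(t[115:265,140:280],None,fx=4,fy=4,interpolation=cv2.INTER_CUBIC))
E
```

```text
cover scene [[0.6822 0.1525]
 [0.6927 0.0512]
 [0.5749 0.0416]
 [0.5665 0.1415]] [0.6291 0.0967] exp 100,120 [np.float64(0.1162071829678957), np.float64(0.10188596465999884), np.float64(0.11813397780353681), np.float64(0.10023739420491402)]
0.08779348680722857
cover0 scene [0.5487 0.0761] [np.float64(0.1182841026110946), np.float64(0.09707103323080478), np.float64(0.1178745699839405), np.float64(0.09559633902788105)]
pred board pts in c_scene crop [[164.6285 370.1818]
 [231.9101 299.9437]
 [353.3627 337.2139]
 [292.7368 413.2316]
 [470.3822 570.6884]
 [596.8142 339.8108]]
pred in c_top crop [[224.1556 164.5902]
 [349.6972 150.4494]
 [365.3428 296.3184]
 [237.4895 310.9552]
 [150.9905 563.7766]
 [498.7294 522.9151]]
cover by kinematics [0.6307 0.096 ]
```

View pics/c_t2.png

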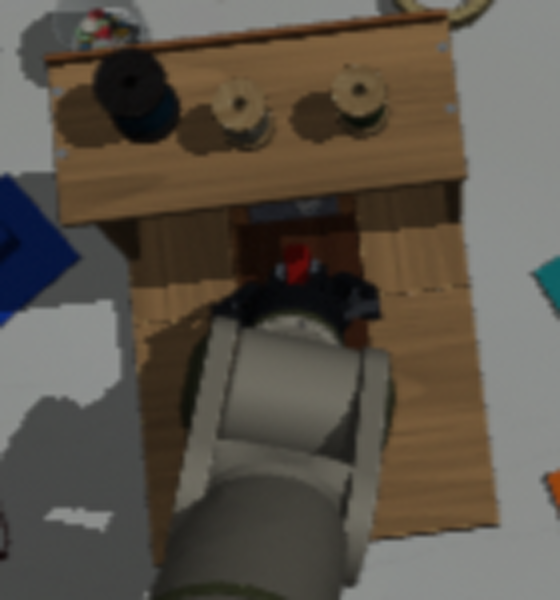

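The top view shows the gripper in front of the shelf, with the cover central in the recess opening and its front part under the shelf edge. Kinematics, at (0.631, 0.096), agree with vision, at (0.629, 0.097), so about +51, +4 mm remains.

```bash
python3 -m creep '{"travel":[[8,0.6,0],[20,1.6,0],[32,2.5,0],[42,3.3,0],[48,3.8,0],[51,4,0],[51,4,0],[51,4,0]],"rotation":[[0,0,0],[0,0,0],[0,0,0],[0,0,0],[0,0,0],[0,0,0],[0,0,0],[0,0,0]],"grip":[10,10,10,10,10,10,10,10]}'
python3 -m creep '{"travel":[[0,0,-1],[0,0,-2],[0,0,-3],[0,0,-3]],"rotation":[[0,0,0],[0,0,0],[0,0,0],[0,0,0]],"grip":[10,10,10,10]}'
```

```text
time: 5.68
eef_pos: [0.6909, 0.1009, 0.0504]
eef_rot: [3.141, -0.555, 0.078]
force: [-0.4, -0.9, -3.1]
gripper_width: 0.0196
grasp_force: 39.2
time: 6.18
eef_pos: [0.6911, 0.1008, 0.0474]
eef_rot: [3.141, -0.555, 0.078]
force: [0.2, -0.1, -3.8]
gripper_width: 0.0189
grasp_force: 39.2
```

It has gone down 3 mm without resistance and the wrist carries the cover's weight, so it is entering the recess. I'll lower the rest.

```bash
python3 -m creep '{"travel":[[0,0,-1],[0,0,-2],[0,0,-3],[0,0,-3.5],[0,0,-3.5]],"rotation":[[0,0,0],[0,0,0],[0,0,0],[0,0,0],[0,0,0]],"grip":[10,10,10,10,10]}'

```

```text
time: 6.8
eef_pos: [0.6914, 0.1008, 0.0446]
eef_rot: [3.141, -0.556, 0.078]
force: [-3.7, -1.1, 2.4]
gripper_width: 0.0194
grasp_force: 40.0
```

It has come down about 6.3 mm and is starting to bear, so I'll let go and back out along the fingers.

```bash
python3 -m creep '{"travel":[[0,0,0],[0,0,0],[0,0,0],[0,0,0]],"rotation":[[0,0,0],[0,0,0],[0,0,0],[0,0,0]],"grip":[25,35,45,45]}'
python3 -m creep '{"travel":[[-5,0,8],[-16,-1,26],[-35,-3,50],[-60,-5,70],[-100,-8,85],[-150,-12,95],[-190,-15,100],[-190,-15,100]],"rotation":[[0,0,0],[0,0,0],[0,0,0],[0,0,0],[0,0,0],[0,0,0],[0,0,0],[0,0,0]],"grip":[45,45,45,45,45,45,45,45]}'
python3 - <<'E'
from h import *
np.set_printoptions(precision=1,suppress=True)
i=capture('scene')[:,:,::-1]; cv2.imwrite('pics/scene3.png',i); cv2.imwrite('pics/top3.png',capture('top')[:,:,::-1])
cv2.imwrite('pics/c_3.png',cv2.resize(i[150:300,130:270],None,fx=4,fy=4,interpolation=cv2.INTER_CUBIC))
E
```

```text
time: 7.3
eef_pos: [0.6912, 0.1008, 0.044]
eef_rot: [3.141, -0.555, 0.078]
force: [-0.4, 0.4, -1.4]
gripper_width: 0.045
grasp_force: 0.0
time: 8.3
eef_pos: [0.4988, 0.086, 0.1449]
eef_rot: [3.141, -0.555, 0.078]
force: [0.6, -0.3, 0.7]
gripper_width: 0.0452
grasp_force: 0.0
```

View pics/c_3.png

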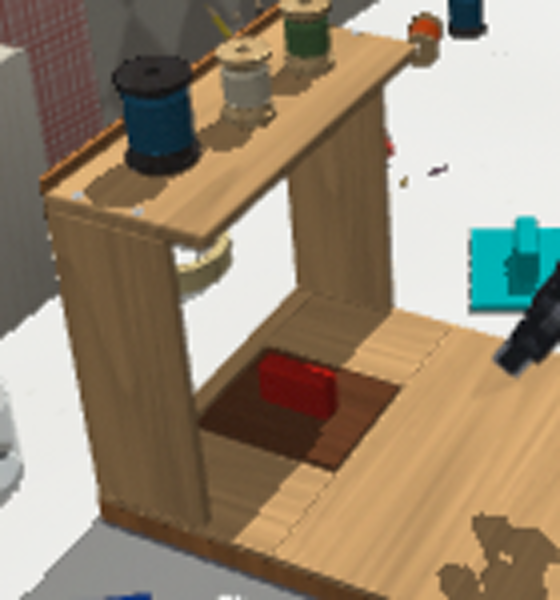

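The cover fills the recess, with corners at (337,468), (402,386), (262,348) and (198,422) in the crop. It looks flush, and the spools are upright and the gripper clear. I'll do one numeric check and hand in if it holds.

```bash
python3 - <<'E'
from h import *
np.set_printoptions(precision=4,suppress=True)
g=(np.array([(198,422),(262,348),(402,386),(337,468)])+.5)/4-.5+np.array([130,150])
for z in(.03,.037):
    C=ray('scene',g,z)[:,:2]; e=C[0]+C[1]-C[2]-C[3]
    print(z,C.mean(0),'recess .6814 .1001; yaw',np.arctan2(e[1],e[0]),[round(np.linalg.norm(C[i]-C[i-1]),4) for i in range(4)])
# grip's red centroid: predicted (box centre) if seated flush vs 7 mm high
i=cv2.imread('pics/scene3.png'); h=cv2.cvtColor(i,cv2.COLOR_BGR2HSV)
m=((h[...,0]<6)|(h[...,0]>174))&(h[...,1]>190)&(h[...,2]>50); m[:230]=0;m[:, :180]=0;m[270:]=0;m[:,225:]=0
v,u=np.nonzero(m); print('red centroid',u.mean(),v.mean(),len(u))
for zu in(.023,.03):
    y=.076;c,s=np.cos(y),np.sin(y)
    P=[(.6814+c*a-s*b,.1001+s*a+c*b,zu+zz) for a in(-.03,.03) for b in(-.01,.01) for zz in(.007,.041)]
    k=np.zeros(i.shape[:2],'uint8'); cv2.fillConvexPoly(k,cv2.convexHull(np.round(proj('scene',P)).astype(np.int32)),1); vv,uu=np.nonzero(k); print(zu,'expected',uu.mean(),vv.mean(),len(uu))
d=cv2.absdiff(cv2.imread('pics/scene0.png'),i).max(2); print('tin/spool change',d[160:200,272:300].max(),d[140:195,155:218].mean())
E
```

```text
0.03 [0.6801 0.0998] recess .6814 .1001; yaw 0.10043247276529498 [np.float64(0.1194), np.float64(0.0953), np.float64(0.1238), np.float64(0.1002)]
0.037 [0.6749 0.1062] recess .6814 .1001; yaw 0.10043247276529464 [np.float64(0.1183), np.float64(0.0944), np.float64(0.1226), np.float64(0.0993)]
red centroid 203.99579831932772 246.01260504201682 238
0.023 expected 203.61986301369862 246.09931506849315 292
0.03 expected 203.8703071672355 244.71672354948805 293
tin/spool change 204 1.3864357864357864
```

The grip centroid matches a seated cover: 246.0, against 246.1 expected if seated and 244.7 if not. The arm probably hides the tin in the scene view, so I'll check it in the top view and then hand in.

```bash
python3 - <<'E'
from h import *
d=cv2.absdiff(cv2.imread('pics/top0.png'),cv2.imread('pics/top3.png')).max(2)[160:200,345:382]; print(d.max(),d.mean())
if d.mean()<6: print(sign_off())
E
```

```text
3 1.066891891891892
the job is handed in; nothing more can be done
None
```

The cover was slid back under the rack and released; it lies flush in the recess, about 1 mm off centre by my measurement. The rack was not knocked, the spools and tin did not move, the gripper is clear, and the job was handed in after about 8.5 s (no verdict was returned).

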